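# Unhook the keyhole bin

## Robot

A 6-joint arm with a two-finger parallel gripper is mounted at the origin on a cart in front of the work surface, level with it; the furniture and walls round the work are solid. World frame = base frame: x ahead of the robot, y to its left, z up, the work surface at z = 0. Lengths are in m, angles in degrees, forces in N, time in s.
With the tool pointing down it reaches from about 0.35 to 0.875 m from the base axis. Payload 4.2 kg.
Tool frame: the origin (TCP) lies where the fingers leave the gripper's body, on its centre line; the fingertips stand 70 mm ahead of it and the grasp point (between the pads) lies 51 mm ahead of it; z points along the fingers, y is the direction in which the jaws open and shut (so a half turn about z gives the same grasp; the last joint's range is limited). The gripper opens to 87 mm and grips with 3 to 60 N. Pads are 19 mm wide; open, the fingers measure 117 mm over their backs; the gripper's body (75 mm by 190 mm) begins 51 mm behind the grasp point.
Start: joints at [-61.845, 22.042, 0.453, 0, -68.411, -14.817], TCP at [0.144, -0.608, 0.292] pointing down, gripper open.
Joint ranges: [-179.83, 179.83], [-69.29, 118.12], [-61.27, 80.66], [-181.25, 117.63], [-171.15, -9.14], [-177.46, 177.46]. Speed limits (degrees/s): [159.86, 159.86, 180, 180, 180, 180].

## Interface

Orientations are given as a 3x3 rotation matrix whose columns are the frame's x, y, z axes.
In Python, from station import sense, cams, job gives the robot as it stands. The module is installed in compiled form; this text tells all that it offers.
- The arm moves only by the shell command python3 -m handwheel 'ROWS'. ROWS is JSON, a list of rows, each a list of 5 numbers: the shift along the tool's x, y, z in cm, then the turn about the tool's z in degrees, then the opening, from 0 (shut) to 1 (fully open). A call has 1 to 10 rows; each row shifts and turns the commanded pose from where the row before left it, along the tool's axes as they then stand; what a row does not reach is not made up. A row lasts 1/8 s, in which the tool goes at most 62.5 mm and 10.7 degrees, less where a joint would pass 70% of its speed; a pose out of reach is approached as far as the arm can. A call with a gripper value outside its range is refused whole. The fingers move at their own pace and stop on an object; the grip force is fixed at half the most. Time passes only in rows, so rows that do not move let the fingers close. It gives the time, the measured TCP pose, the force and the opening at its end, in the units of the state.
- sense(): the state, without advancing time (a new reading comes with each control period).
- cams.capture(name): name is "scene" or "top"; returns the picture (400x640x3 uint8, red, green, blue); there is no depth.
- cams.camera_params(name): a dict with "fx", "fy", "cx", "cy" (pixels), "origin" and "rotation" of the camera in the world. Camera axes: x right, y down, z forward; pixel columns grow to the right and rows downward; lengths in m; the calibration is good to about 2 mm. A picture is of the moment at which its call begins. camera_params takes no time and is no camera call.
- job.finish_job(): hands the job in, once; it reports no verdict.
The state is a dict: "time_s": time; "joints": joint angles; "joint_velocities": joint speeds; "effort": joint torques, N m; "tcp_pos": TCP position; "ee_rot": TCP orientation; "wrist_force": force on the tool from outside, world axes, zero at the start; "moment": the same for the moment, N m; "gripper_width": opening from 0.0 (shut) to 1.0 (fully open).
Only numpy, scipy, OpenCV 4.12 (cv2) and the standard library are available. Lean on these libraries where they do the work, as an engineer would, in place of code of your own. Each camera call takes 0.05 s, during which the arm holds its last target. There are 200 camera calls.

## Task

Take the small open bin down from the hanging board: lift it until the screw head sits in the wide part of the keyhole, pull it straight off the board, and stand it upright on the floor of the shallow white tray without letting it fall. Leave the plate with the two hooks hanging on its screw.

Things in the scene. Friction and masses are not known exactly. Their poses are not given: they have to be found in the camera images.
- board: Grey upright board, fixed, 260 mm wide (y), 12 thick (x), top 122 mm up. Origin on the bench under its middle; x points out of its back, y along it; front face at x = -6 mm. Two screws stand out of the front at y = +-65 mm, 112 mm up: shank 6 mm thick, head 18 mm wide, its underside 8 and outer end 14 mm from the face. The bin hangs on one, the hook plate on the other, either way round.
- bin_center (a point): Centre, half-way up, of the loose aluminium bin: 60 mm deep (x, towards the board), 54 wide (y), 75 high (z), hung 45 mm above the bench; grip it across y by its flat side walls, 60 mm high. Keyhole in its 5 mm back plate: slot 11 wide, 57 to 70 mm above the underside, over a hole 31 wide (26 to 57). Hung by the slot's top: raise it 25 mm (19 to 31), then it comes off along -x, free after 20 mm.
- hook_plate_center (a point): Centre of the second hung part, a bystander that stays hanging: flat steel plate 54 mm wide (y), 75 high (z), 5 thick (x) with the same keyhole and two dark wire hooks standing 40 mm out towards the robot; no bin. x points to the board.
- tray: Shallow white plastic tray, fixed on the bench: 200 x 200 mm, 16 mm high, walls and floor 5 mm thick. Origin at the centre of its underside, z up, x and y along its sides; the floor inside is 5 mm above the bench.
Mind the look-alikes: they are no part of the job. Leave any pink or red look-alike of the part that bears bin_center alone.

How it is judged (in metres and radians):
On the way, in this order (a step that is already met when the one before it is completed fails the run):
1. the bin is raised on its screw, still close to the board (z of bin_center in the frame of board above 0.0972 m and x of bin_center in the frame of board above -0.0483 m).
2. the bin is off the screw, in front of the board (x of bin_center in the frame of board below -0.0663 m).
At the end, for the whole second after the job is handed in: The bin stands upright (within 6 degrees) and at rest on the floor of the tray, its centre within 68 mm of the tray's middle along both sides; the hook plate hangs where it was (within 15 mm) (x of bin_center in the frame of tray between -0.068 and 0.068 m and y of bin_center in the frame of tray between -0.068 and 0.068 m and z of bin_center in the frame of tray between 0.036 and 0.049 m and angle between bin_center's own z axis and vertical below 0.1 rad and linear speed of bin below 0.02 m/s and distance of hook_plate_center from where it was at the start of the episode below 0.015 m); the robot touches nothing.
It fails at once if the bin falls free (faster than 0.6 m/s while the fingers do not hold it) (linear speed of bin above 0.6 m/s and contact force between the fingers and bin below 0.1 N).
It fails at once if the hook plate is knocked or taken off its screw (moved more than 30 mm) (distance of hook_plate_center from where it was at the start of the episode above 0.03 m).
It also fails if it takes over 38 s, if anything falls off the work surface, if the arm or the gripper's body presses on something with over 40 N, if the wrist force passes 120 N, or if a joint passes its speed limit or range.

## Working session

There is one attempt and no reset: what is moved stays moved. The work goes in short steps, Python scripts to look and compute and a shell command to move; the robot and the scene stay as the last step left them, time stands still between calls to the robot, and variables do not carry over. Pictures are saved under pics/ and viewed, about 8 in all and at most 12, crops included, and the job is handed in when it is done.

```bash
mkdir -p pics
python3 - <<'E'
from station import sense,cams
import cv2
for n in("scene","top"):
    im=cams.capture(n); cv2.imwrite(f"pics/{n}0.png",im[:,:,::-1]); print(n,cams.camera_params(n))
s=sense();print(s)
E
```

```text
scene {'fx': 405.59793065459445, 'fy': 405.59793065459445, 'cx': 309.7551378931868, 'cy': 200.58145678558873, 'origin': array([0.29500197, 0.51080255, 0.65427416]), 'rotation': array([[-0.88994791, -0.30926049,  0.33518751],
       [-0.45603108,  0.59485816, -0.66195123],
       [ 0.00532634, -0.74195803, -0.67042517]])}
top {'fx': 361.01060984826347, 'fy': 361.01060984826347, 'cx': 313.66453055965474, 'cy': 198.3578117632137, 'origin': array([ 0.48780028, -0.01447169,  0.93024231]), 'rotation': array([[-0.00787471, -0.99191043,  0.12669525],
       [-0.99921869,  0.00289821, -0.03941585],
       [ 0.0387298 , -0.12690665, -0.99115826]])}
{'time_s': 0.1, 'joints': array([-6.18437034e+01,  2.20865691e+01,  3.88767744e-01, -2.32284727e-02,
       -6.84121922e+01, -1.48159534e+01]), 'joint_velocities': array([ 0.05149166, -0.07787264,  0.12037151,  0.04414176,  0.05060367,
       -0.05508149]), 'effort': array([-6.65953326e-05, -3.91690779e+01,  1.87935805e+01,  4.23188031e+00,
        1.35081861e-02, -6.91335185e-05]), 'tcp_pos': array([ 0.14412886, -0.6077496 ,  0.29127994]), 'ee_rot': array([[-9.73051102e-01, -2.30588864e-01, -5.73509000e-04],
       [-2.30589543e-01,  9.73049312e-01,  1.87043433e-03],
       [ 1.26751210e-04,  1.95227336e-03, -9.99998086e-01]]), 'wrist_force': array([-0.37660949,  0.14164528,  0.44292051]), 'moment': array([-0.05870822,  0.01337816, -0.00300891]), 'gripper_width': 1.0015522441329616}
```

View pics/scene0.png

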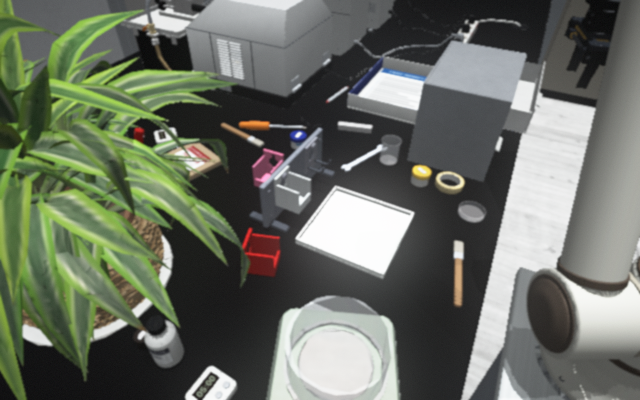

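View pics/top0.png

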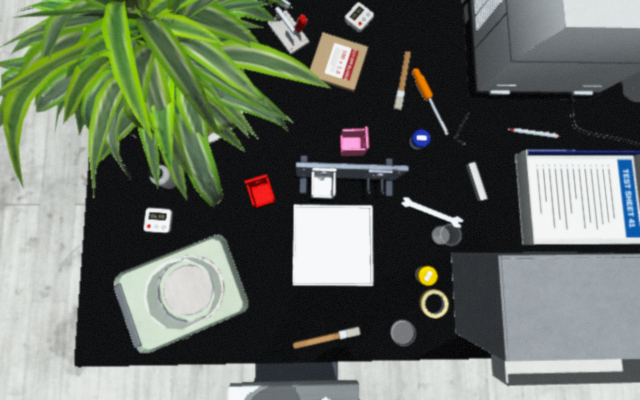

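Run:
```python
import cv2,numpy as np
t=cv2.imread("pics/top0.png");s=cv2.imread("pics/scene0.png")
a=cv2.resize(t[145:300,280:420],None,fx=5,fy=5,interpolation=cv2.INTER_CUBIC)[:,:]
b=cv2.resize(s[120:280,235:425],None,fx=4,fy=4,interpolation=cv2.INTER_CUBIC)
a=a[:300]
b=b[:480]
cv2.imwrite("pics/c1.png",a);cv2.imwrite("pics/c2.png",b)
```

```text
(no output)
```

View pics/c1.png

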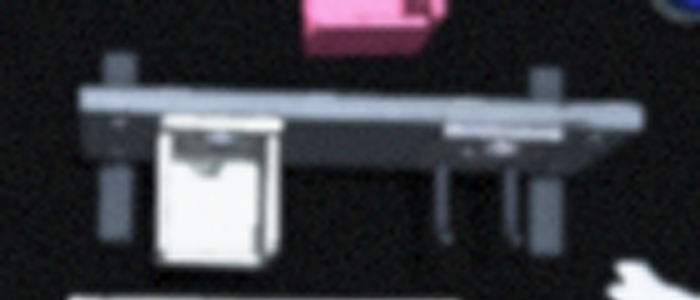

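View pics/c2.png

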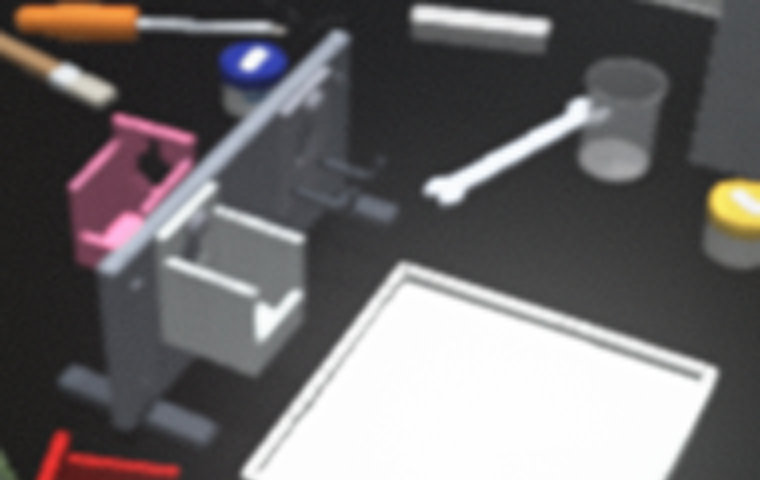

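```bash
cat > h.py <<'E'
import numpy as np
from station import cams
def ray(n,u,v):
    c=cams.camera_params(n);d=c["rotation"]@np.array([(u-c["cx"])/c["fx"],(v-c["cy"])/c["fy"],1]);return c["origin"],d
def onz(n,u,v,z):
    o,d=ray(n,u,v);return o+d*(z-o[2])/d[2]
def tri(t,s):
    o1,d1=ray("top",*t);o2,d2=ray("scene",*s)
    k=np.linalg.lstsq(np.c_[d1,-d2],o2-o1,rcond=None)[0];p,q=o1+d1*k[0],o2+d2*k[1];return (p+q)/2,np.linalg.norm(p-q)
E
python3 - <<'E'
from h import *
import cv2
np.set_printoptions(precision=4,suppress=True)
T=lambda a,b:(280+a/5-.4,145+b/5-.4)
S=lambda a,b:(235+a/4-.375,120+b/4-.375)
for nm,z,p in[("boardtop",.122,[(80,87),(80,110),(643,104),(643,128)]),("binback",.120,[(163,117),(285,120)]),("sidefront",.105,[(157,265),(268,267)]),("hookback",.12,[(444,122),(564,126)])]:
    for q in p: print(nm,q,onz("top",*T(*q),z))
c2=[("board L",.122,(100,268)),("board R",.122,(350,38)),("binbackL",.12,(160,236)),("binbackR",.12,(215,185)),("side L front",.105,(258,294)),("side R front",.105,(303,242)),("side L rear",.105,(166,261))]
for nm,z,q in c2: print("S",nm,onz("scene",*S(*q),z))
for t,s in [((497,267),(425,85)),((505,358),(497,105))]: print("box",tri(t,s))
for n,f in(("top","pics/top0.png"),("scene","pics/scene0.png")):
    im=cv2.imread(f);m=cv2.inRange(im,(215,)*3,(255,)*3)
    if n=="scene": m[:,:295]=0;m[:185]=0;m[280:]=0;m[:,420:]=0
    else: m[:203]=0;m[290:]=0;m[:,:285]=0;m[:,380:]=0
    c=max(cv2.findContours(m,0,2)[0],key=cv2.contourArea);c=cv2.convexHull(c)
    if n=="top":r=cv2.boxPoints(cv2.minAreaRect(c))
    else:r=cv2.approxPolyDP(c,8,True)[:,0]
    P=np.array([onz(n,*p,.016) for p in r]);print(n,"tray",r.tolist(),P,P.mean(0),np.linalg.norm(P-np.roll(P,1,0),axis=1))
E
```

```text
boardtop (80, 87) [ 0.6749 -0.006   0.122 ]
boardtop (80, 110) [ 0.6642 -0.006   0.122 ]
boardtop (643, 104) [ 0.6672 -0.2657  0.122 ]
boardtop (643, 128) [ 0.6559 -0.2652  0.122 ]
binback (163, 117) [ 0.6614 -0.0439  0.12  ]
binback (285, 120) [ 0.66   -0.0999  0.12  ]
sidefront (157, 265) [ 0.5951 -0.0412  0.105 ]
sidefront (268, 267) [ 0.594  -0.0925  0.105 ]
hookback (444, 122) [ 0.6591 -0.1733  0.12  ]
hookback (564, 126) [ 0.6573 -0.229   0.12  ]
S board L [ 0.6708 -0.0054  0.122 ]
S board R [ 0.6526 -0.2593  0.122 ]
S binbackL [ 0.6584 -0.0437  0.12  ]
S binbackR [ 0.6545 -0.0953  0.12  ]
S side L front [ 0.5995 -0.0418  0.105 ]
S side R front [ 0.5982 -0.0902  0.105 ]
S side L rear [ 0.6551 -0.0428  0.105 ]
box (array([ 0.4486, -0.3991,  0.2238]), np.float64(0.015796079496164444))
box (array([ 0.2807, -0.4052,  0.2143]), np.float64(0.026014333542995018))
top tray [[293.0, 205.0], [371.0, 205.0], [371.0, 284.0], [293.0, 284.0]] [[ 0.5878  0.0019  0.016 ]
 [ 0.5871 -0.1979  0.016 ]
 [ 0.3889 -0.1923  0.016 ]
 [ 0.3912  0.002   0.016 ]] [ 0.4887 -0.0966  0.016 ] [0.1966 0.1998 0.1983 0.1943]
scene tray [[335, 187], [413, 213], [383, 273], [296, 238]] [[ 0.582  -0.1918  0.016 ]
 [ 0.3865 -0.1902  0.016 ]
 [ 0.3899  0.0029  0.016 ]
 [ 0.5859 -0.0001  0.016 ]] [ 0.4861 -0.0948  0.016 ] [0.1917 0.1955 0.1932 0.196 ]
```

```bash
python3 -m handwheel '[[0,0,-3,0,1],[0,0,-4,0,1],[0,0,-3,0,1],[-1.5,1.2,0,0,1],[-2.7,2.2,0,0,1],[-2.7,2.2,0,0,1],[-2.7,2.2,0,0,1],[-2.7,2.2,0,0,1],[-2.7,2.2,0,0,1],[-2.7,2.2,0,0,1]]'
python3 -m handwheel '[[-2.7,2.2,0,0,1],[-2.7,2.2,0,0,1],[-2.7,2.2,0,0,1],[-2.7,2.2,0,0,1],[-2.7,2.2,0,0,1],[-2.7,2.2,0,0,1],[-2.7,2.2,0,0,1],[-2.7,2.2,0,0,1],[-2.7,2.2,0,0,1],[-1.5,1.2,0,0,1]]'
python3 -m handwheel '[[-2.7,2.2,0,5,1],[0,0,0,5,1],[0,0,0,5,1],[0,0,0,0,1],[0,0,0,0,1]]'
```

```text
time_s: 1.35
tcp_pos: [0.2836, -0.4253, 0.3908]
ee_rot: [[-0.973, -0.231, -0.001], [-0.231, 0.973, 0.002], [0.001, 0.002, -1.0]]
wrist_force: [1.1, 0.1, 0.1]
gripper_width: 1.0
time_s: 2.6
tcp_pos: [0.486, -0.1616, 0.3909]
ee_rot: [[-0.973, -0.232, -0.002], [-0.232, 0.973, 0.001], [0.002, 0.001, -1.0]]
wrist_force: [0.8, -0.8, -0.2]
gripper_width: 1.002
time_s: 3.22
tcp_pos: [0.5067, -0.1358, 0.3919]
ee_rot: [[-1.0, 0.028, -0.001], [0.028, 1.0, 0.0], [0.001, 0.0, -1.0]]
wrist_force: [0.7, -0.1, -0.3]
gripper_width: 0.999
```

```bash
python3 -m handwheel '[[-3,1.7,0,0,1],[-3,1.8,0,0,1],[-3,1.7,0,0,1],[-3,1.7,0,0,1],[0,0,-0,0,1],[0,0,4,0,1],[0,0,4,0,1],[0,0,4,0,1],[0,0,3.5,0,1],[0,0,0,0,1]]'
python3 -m handwheel '[[0,0,0,0,1],[0,0,0,0,1]]'
python3 - <<'E'
from station import cams
import cv2,numpy as np
a=cams.capture("scene")[100:260,220:400,::-1];b=cams.capture("top")[120:280,240:420,::-1]
cv2.imwrite("pics/c3.png",cv2.resize(np.hstack([a,b]),None,fx=2.2,fy=2.2,interpolation=cv2.INTER_CUBIC))
E
```

```text
time_s: 4.47
tcp_pos: [0.6268, -0.0708, 0.2346]
ee_rot: [[-1.0, 0.029, -0.007], [0.029, 1.0, -0.0], [0.007, -0.001, -1.0]]
wrist_force: [0.1, -0.4, 0.4]
gripper_width: 0.999
time_s: 4.72
tcp_pos: [0.6297, -0.0703, 0.2396]
ee_rot: [[-1.0, 0.029, 0.004], [0.029, 1.0, 0.0], [-0.004, 0.0, -1.0]]
wrist_force: [0.5, -0.0, -0.6]
gripper_width: 1.004
```

View pics/c3.png

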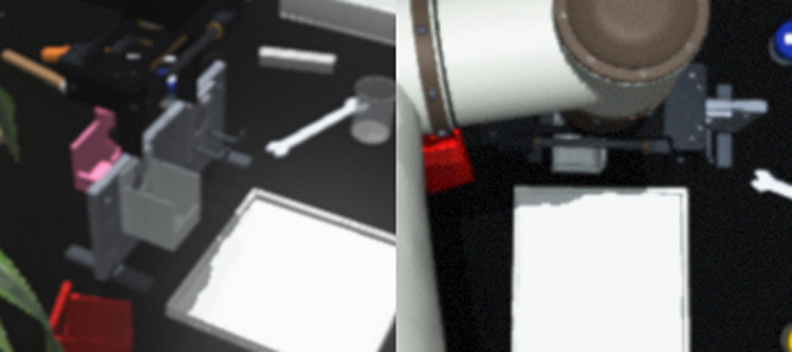

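The gripper body hangs over the bin and board (left half, around 190,60), with both bin walls clear below and between the fingers. Going down slowly.

```bash
python3 -m handwheel '[[0,0,1.5,0,1],[0,0,1.5,0,1],[0,0,1.5,0,1],[0,0,1.5,0,1],[0,0,1,0,1],[0,0,1,0,1],[0,0,0.8,0,1],[0,0,0.4,0,1],[0,0,0.3,0,1],[0,0,0,0,1]]'
python3 -m handwheel '[[0,0,0,0,1],[0,0,0,0,1]]'
python3 - <<'E'
from station import cams
import cv2,numpy as np
a=cams.capture("scene")[100:260,220:400,::-1]
cv2.imwrite("pics/c4.png",cv2.resize(a,None,fx=3.5,fy=3.5,interpolation=cv2.INTER_CUBIC))
E
```

```text
time_s: 6.08
tcp_pos: [0.629, -0.0702, 0.1423]
ee_rot: [[-1.0, 0.029, 0.0], [0.029, 1.0, 0.0], [-0.0, 0.0, -1.0]]
wrist_force: [0.0, -0.0, 0.5]
gripper_width: 1.001
time_s: 6.32
tcp_pos: [0.6291, -0.0702, 0.1425]
ee_rot: [[-1.0, 0.029, 0.001], [0.029, 1.0, 0.0], [-0.001, 0.0, -1.0]]
wrist_force: [0.4, -0.7, -0.5]
gripper_width: 0.999
```

View pics/c4.png

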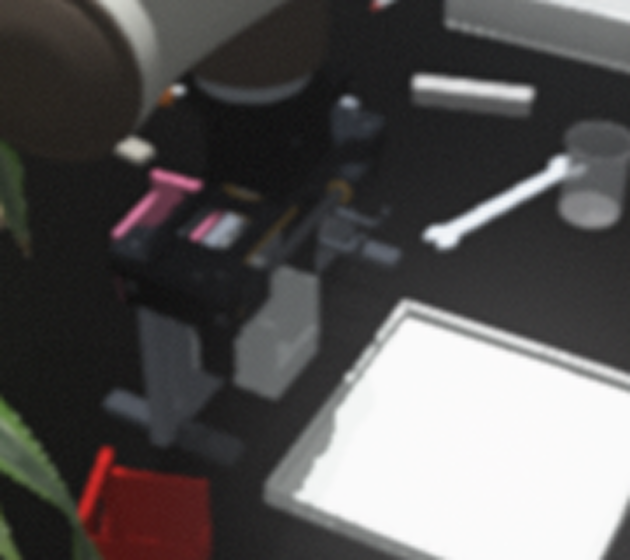

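The near finger is beside the bin's left wall (about 215,340 in the crop), and there is no contact force. Closing now.

```bash
python3 -m handwheel '[[0,0,0,0,0.8],[0,0,0,0,0.7],[0,0,0,0,0.65],[0,0,0,0,0.6],[0,0,0,0,0.5],[0,0,0,0,0.3],[0,0,0,0,0.3],[0,0,0,0,0.3]]'
```

```text
time_s: 7.38
tcp_pos: [0.6289, -0.0702, 0.1422]
ee_rot: [[-1.0, 0.029, -0.0], [0.029, 1.0, 0.0], [0.0, 0.0, -1.0]]
wrist_force: [-0.3, -0.5, -0.5]
gripper_width: 0.617
```

Opening is 53.7 mm, which matches the 54 mm bin. Lifting 25 mm.

```bash
python3 -m handwheel '[[0,0,0,0,0],[0,0,-0.3,0,0],[0,0,-0.5,0,0],[0,0,-0.6,0,0],[0,0,-0.6,0,0],[0,0,-0.5,0,0],[0,0,0,0,0],[0,0,0,0,0]]'
python3 - <<'E'
from station import cams
import cv2,numpy as np
a=cams.capture("scene")[100:260,220:400,::-1]
cv2.imwrite("pics/c5.png",cv2.resize(a,None,fx=3.5,fy=3.5,interpolation=cv2.INTER_CUBIC))
E
```

```text
time_s: 8.38
tcp_pos: [0.6289, -0.0702, 0.1672]
ee_rot: [[-1.0, 0.029, 0.0], [0.029, 1.0, 0.0], [-0.0, 0.0, -1.0]]
wrist_force: [-0.0, 0.2, -2.1]
gripper_width: 0.623
```

View pics/c5.png

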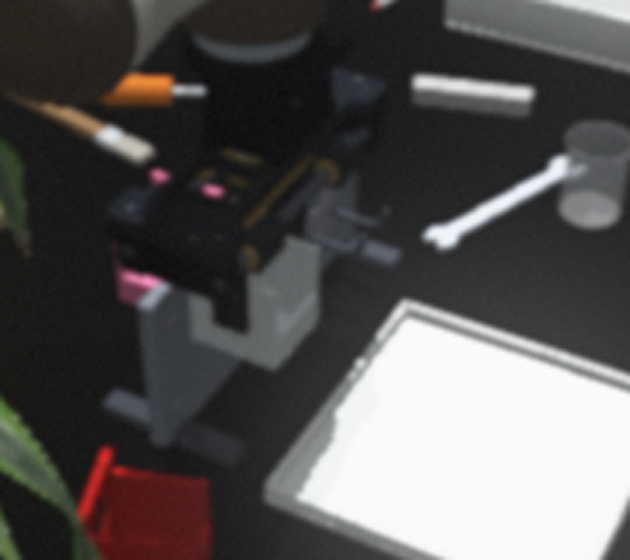

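Bin rose with the fingers (its bottom corner went from row 397 to 370 in the crop), carrying only its weight. Pulling off along tool +x.

```bash
python3 -m handwheel '[[0.3,0,0,0,0],[0.4,0,0,0,0],[0.4,0,0,0,0],[0.4,0,0,0,0],[0,0,0,0,0]]'
python3 -m handwheel '[[0.5,0,0,0,0],[0.8,0,0,0,0],[1,0,0,0,0],[1,0,0,0,0],[0.7,0,0,0,0],[0,0,0,0,0],[0,0,0,0,0]]'
```

```text
time_s: 9.05
tcp_pos: [0.6136, -0.0697, 0.1674]
ee_rot: [[-1.0, 0.029, -0.0], [0.029, 1.0, 0.0], [0.0, 0.0, -1.0]]
wrist_force: [-0.2, 0.0, -1.8]
gripper_width: 0.618
time_s: 9.93
tcp_pos: [0.5743, -0.0686, 0.1674]
ee_rot: [[-1.0, 0.029, 0.001], [0.029, 1.0, -0.0], [-0.001, 0.0, -1.0]]
wrist_force: [0.5, -0.4, -2.8]
gripper_width: 0.616
```

Run:
```python
from station import cams
import cv2,numpy as np
a=cams.capture("scene")[100:260,220:400,::-1]
cv2.imwrite("pics/c6.png",cv2.resize(a,None,fx=3.5,fy=3.5,interpolation=cv2.INTER_CUBIC))
```

```text
(no output)
```

View pics/c6.png

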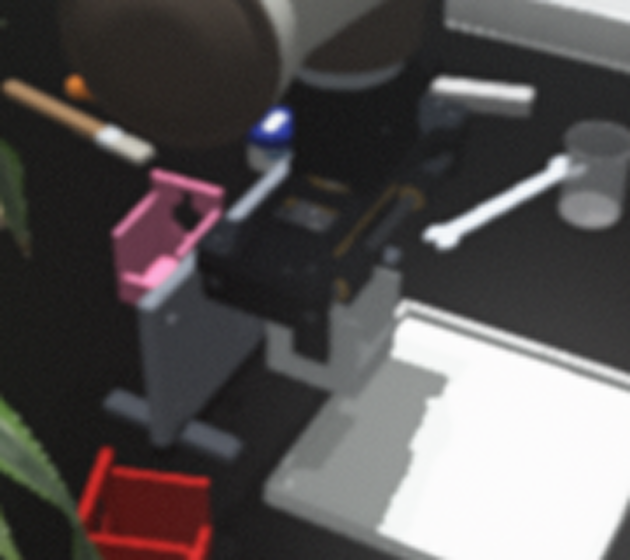

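The bin is clear of the screw and held upright in front of the board. Moving over the tray and lowering.

```bash
python3 -m handwheel '[[1,-0.3,0,0,0],[2,-0.7,0,0,0],[2.2,-0.8,0,0,0],[2,-0.7,0,0,0],[1.2,-0.4,0,0,0],[0.3,0,0,0,0],[0,0,0,0,0],[0,0,0,0,0]]'
python3 -m handwheel '[[0,0,0.5,0,0],[0,0,1,0,0],[0,0,1.2,0,0],[0,0,1.2,0,0],[0,0,1,0,0],[0,0,0.7,0,0],[0,0,0.3,0,0],[0,0,0,0,0],[0,0,0,0,0]]'
```

```text
time_s: 10.98
tcp_pos: [0.4869, -0.0949, 0.1673]
ee_rot: [[-1.0, 0.029, 0.001], [0.029, 1.0, -0.0], [-0.001, -0.0, -1.0]]
wrist_force: [1.2, -0.6, -2.3]
gripper_width: 0.616
time_s: 12.1
tcp_pos: [0.4865, -0.095, 0.1086]
ee_rot: [[-1.0, 0.029, 0.001], [0.029, 1.0, 0.0], [-0.001, 0.0, -1.0]]
wrist_force: [0.1, -0.8, -1.8]
gripper_width: 0.621
```

```bash
python3 -m handwheel '[[0,0,0.2,0,0],[0,0,0.2,0,0],[0,0,0.1,0,0],[0,0,0,0,0],[0,0,0,0,0]]'
python3 -m handwheel '[[0,0,0.1,0,0],[0,0,0,0,0],[0,0,0,0,0]]'
```

```text
time_s: 12.72
tcp_pos: [0.4862, -0.0951, 0.1033]
ee_rot: [[-1.0, 0.029, 0.0], [0.029, 1.0, 0.0], [-0.0, 0.0, -1.0]]
wrist_force: [-0.2, 0.4, -2.4]
gripper_width: 0.622
time_s: 13.1
tcp_pos: [0.4864, -0.095, 0.1026]
ee_rot: [[-1.0, 0.029, 0.001], [0.029, 1.0, -0.0], [-0.001, -0.0, -1.0]]
wrist_force: [0.3, 0.1, 1.9]
gripper_width: 0.616
```

The vertical force flipped from -2.4 to +1.9 N at z = 0.1026, where floor contact was expected. Releasing, then rising.

```bash
python3 -m handwheel '[[0,0,0,0,0.65],[0,0,0,0,0.7],[0,0,0,0,0.8],[0,0,0,0,1],[0,0,0,0,1],[0,0,0,0,1],[0,0,0,0,1]]'
python3 -m handwheel '[[0,0,-0.5,0,1],[0,0,-1.5,0,1],[0,0,-3,0,1],[0,0,-3,0,1],[0,0,-3,0,1],[0,0,-3,0,1],[0,0,-3,0,1],[0,0,-2,0,1],[0,0,0,0,1],[0,0,0,0,1]]'
python3 - <<'E'
from station import cams
import cv2
a=cams.capture("scene")[100:290,220:440,::-1]
cv2.imwrite("pics/c7full.png",cams.capture("scene")[:,:,::-1]);cv2.imwrite("pics/c7.png",cv2.resize(a,None,fx=3,fy=3,interpolation=cv2.INTER_CUBIC))
E
```

```text
time_s: 13.98
tcp_pos: [0.4862, -0.095, 0.1022]
ee_rot: [[-1.0, 0.029, -0.0], [0.029, 1.0, 0.0], [0.0, 0.0, -1.0]]
wrist_force: [1.1, -0.0, 0.3]
gripper_width: 0.992
time_s: 15.22
tcp_pos: [0.4855, -0.095, 0.2913]
ee_rot: [[-1.0, 0.029, -0.002], [0.029, 1.0, 0.0], [0.002, 0.0, -1.0]]
wrist_force: [-0.3, -0.4, -0.7]
gripper_width: 1.0
```

View pics/c7.png

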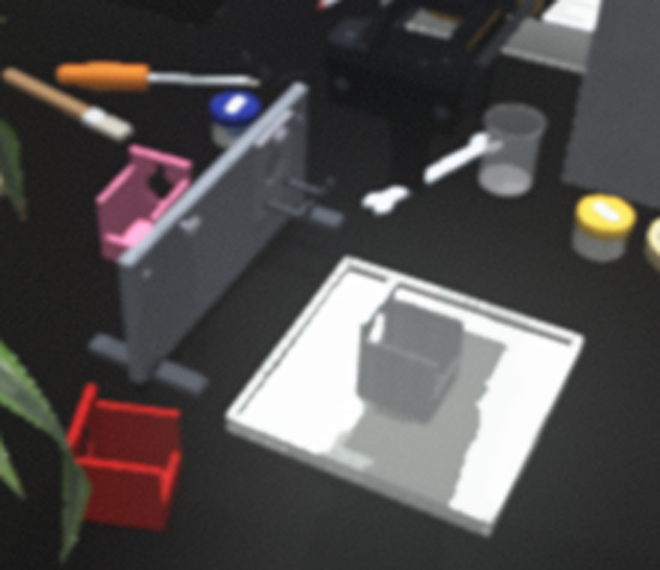

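The bin stands upright mid-tray (around 410,360 in the crop), the hook plate is still on its screw (285,150), and the arm is clear. One numeric check, then I hand in.

Run:
```python
from h import *
import cv2
from station import job
a=cv2.imread("pics/scene0.png",0);b=cv2.imread("pics/c7full.png",0)
r=cv2.matchTemplate(b[120:200,280:360],a[133:175,300:336],cv2.TM_CCOEFF_NORMED);print("hook match (expect (20,13))",cv2.minMaxLoc(r)[1::2])
S=lambda u,v:(220+u/3-.33,100+v/3-.33)
for n,z,p in(("back L",.080,(362,318)),("back R",.080,(395,287)),("front side R",.065,(464,322)),("front bottom",.005,(420,422))):print(n,onz("scene",*S(*p),z))
job.finish_job()
```

```text
hook match (expect (20,13)) (0.997441291809082, (20, 13))
back L [ 0.51834946 -0.07153658  0.08      ]
back R [ 0.51065318 -0.11227289  0.08      ]
front side R [ 0.45811125 -0.11637127  0.065     ]
front bottom [ 0.46582907 -0.06613108  0.005     ]
the job is handed in; nothing more can be done
```

I took the bin off its screw and stood it upright on the tray floor, about in the middle. I gripped it by the side walls, raised it 25 mm, pulled it about 55 mm straight off the board, and set it down until it touched the floor. Then I released it, backed the gripper off to a TCP height of 0.29 m, and handed in at about 15 s; no verdict was reported.

- **Set-down:** the vertical force at the wrist changed from -2.4 to +1.9 N at the expected floor height, with the TCP at z = 0.1026 m.
- **Bin position:** it sits at about (0.487, -0.092), within about 5 mm of the measured tray middle. It looks upright in the last picture; I did not measure its tilt.
- **Hook plate:** the image match puts it at exactly its starting pixel (score 0.997).
- **Less exact:** the hand-read bin corners gave the back edge as about 41 mm wide instead of 54 mm, so those readings are only rough. The position from the arm at release agrees with the tray middle to a few millimetres. No check failed.

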